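# Spin the fraction-collector carousel and brake it at the gate

### The job

Check that the fraction collector's carousel runs freely and park it: flick it with your fingertips so that it spins anticlockwise seen from above, and let it run untouched until its home line (the black line at the end of the steel bar) has gone past the gate at least once and well beyond. On a later pass, brake the spinning carousel with a fingertip so that it stops with the home line between the two prongs of the gate, then take your hand away. After that first pass it must not come to rest anywhere else, nor be driven backwards or struck or pressed hard; only touch it, grip nothing, and leave the other things on the bench where they are.

Things in the scene. Friction and masses are not known exactly. Their poses are not given: they have to be found in the camera images.
- stand: Fixed white stand, origin on the bench under the carousel's axis, z up. Round housing 200 mm across, 36 mm high. Along its own +x it carries the gate: a block 64 mm wide, 147 to 173 mm from the axis, 56 mm high, with two dark steel prongs pointing at the axis, 8 mm wide, 40 mm clear between them, reaching in to 135 mm from the axis, tops 66 mm above the bench.
- carousel (a joint): Carousel angle, rad, growing anticlockwise seen from above, not wrapped: 0, 2 pi, 4 pi... put the home line midway between the prongs. Starts at rest between -5.4 and -0.9, so the first pass is at 0, later ones at 2 pi, 4 pi... Bearing almost free: from 3 rad/s it slows by about 0.3 rad/s each second, less as it slows, and stands after some 18 s (varies by a quarter from run to run).
- hub (a point): Point on the carousel's axis at the height of the disc's top face, 60 mm above the bench. The carousel is a level grey-painted disc 250 mm across, 12 mm thick, about 0.4 kg, carried by the stand; round this point it has a steel hub 36 mm across and 18 mm high. Its spindle is sprung: pressed down with more than 3 N the disc sinks, about 1 mm per 1.2 N, to a hard stop at 8 mm, and comes back up when let go.
- home_bar (a point): Middle of the home bar, 50 mm from the axis, half-way up: an upright radial dark steel bar fixed on the disc, 12 mm wide, 30 mm high, 20 to 80 mm from the axis, at the joint's angle from the stand's +x. It is one of six stations 60 degrees apart; the other five are fixed amber vials with white caps, 16 mm across, 40 mm high, 72 mm from the axis.
- home_line (a point): Point on the home line, 120 mm from the axis on the disc's top face; turns with the carousel. The line is thin, black, radial, 8 mm wide, from the home bar to the rim. It lies on the disc's smooth flat band, 80 to 125 mm from the axis all round, free for a fingertip to brake on: a few newtons stop the disc almost at once.
- gate (a point): Fixed point on the stand's +x line, 120 mm from the axis and 60 mm above the bench, just inside the gate's prongs: where the home line's point belongs.
- vial_a: Loose bystander, leave it alone: amber vial with cap, 22 mm across, 55 mm high, standing beside the stand, origin at its underside.
- vial_b: Loose bystander, leave it alone: amber vial with cap, 22 mm across, 55 mm high, standing beside the stand, origin at its underside.
- beaker: Loose bystander, leave it alone: glass beaker 56 mm across, 65 mm high, standing beside the stand, origin at its underside.

How it is judged (in metres and radians):
On the way, in this order (a step that is already met when the one before it is completed fails the run):
1. the carousel runs free and untouched for 1 s, its home line past the gate and well beyond (value of joint carousel above 0.6 rad and velocity of joint carousel above 0.25 rad/s and contact force between each of the fingers, the arm and stand below 0.05 N), for 1 s.
2. on a later pass a finger on the carousel has brought it to rest with the home line between the prongs (value of joint carousel above 5.5 rad and horizontal distance between home_line and gate below 0.02 m and contact force between the fingers and stand above 0.3 N and velocity of joint carousel between -0.05 and 0.05 rad/s), for 0.15 s.
At the end, for the whole second after the job is handed in: the carousel stands still (under 0.02 rad/s) on its second or a later pass, the home line's point within 20 mm of the gate's point (horizontal distance between home_line and gate below 0.02 m and value of joint carousel above 5.5 rad and velocity of joint carousel between -0.02 and 0.02 rad/s); the robot touches nothing.
It fails at once if after the first pass the carousel came to rest away from the gate (value of joint carousel above 0.6 rad and not (horizontal distance between home_line and gate below 0.02 m) and velocity of joint carousel between -0.03 and 0.03 rad/s).
It fails at once if the carousel was driven backwards (faster than 0.8 rad/s) (velocity of joint carousel below -0.8 rad/s).
It fails at once if the collector was struck, gripped or pressed hard (over 60 N) (contact force between the fingers and stand above 60 N).
It fails at once if a bystander was moved more than 20 mm or lifted (distance of any of vial_a, vial_b, beaker, screwdriver, reagent, glove_box, pen_cup, notebook from where it was at the start of the episode above 0.02 m).
It also fails if it takes over 54 s, if anything falls off the work surface, if the arm or the gripper's body presses on something with over 40 N, if the wrist force passes 120 N, or if a joint passes its speed limit or range.

### The arm

A 6-joint arm with a two-finger parallel gripper is mounted at the origin on the work surface. World frame = base frame: x ahead of the robot, y to its left, z up, the work surface at z = 0. Lengths are in mm, angles in rad, forces in N, time in s.
With the tool pointing down it reaches from about 325 to 750 mm from the base axis. Payload 7.6 kg.
Tool frame: the origin (TCP) lies midway between the tips of the shut fingers; the grasp point (between the pads) lies 19 mm behind it; x points along the fingers, z is the direction in which the jaws open and shut, and the axes are right-handed (so a half turn about x gives the same grasp; the last joint's range is limited). The gripper opens to 85 mm and grips with 20 to 120 N. Pads are 22 mm wide; open, the fingers measure 114 mm over their backs; the gripper's body (76 mm by 85 mm) begins 54 mm behind the grasp point. The pads swing forward as they close: fully open they stand 13 mm farther back than shut.
Start: joints at [1.072, 0.052, 1.401, -0, 1.689, -0.07], TCP at [218.271, 477.497, 231.323] pointing down, gripper open.
Joint ranges: [-2.9, 2.9], [-0.91, 2.17], [0.12, 2.37], [-1.06, 4.2], [0.26, 2.73], [-2.93, 2.93]. Speed limits (rad/s): [2.57, 2.57, 3.01, 3.14, 3.14, 3.14].

### API

Orientations are given as [roll, pitch, yaw] about the fixed x, y, z axes, in that order (R = Rz(yaw) Ry(pitch) Rx(roll)).
In Python, from plant import robot, optics, sign_off, finder gives the robot as it stands. The module is installed in compiled form; this text tells all that it offers.
- The arm moves only by the tool arm_command, never from a script. Its argument "targets" is a list of rows, each a list of 3 entries, a list of its own where there are three numbers: the shift along the tool's x, y, z in m, then the turn, a rotation vector about the tool's x, y, z in rad, then the gripper command: -1 is fully open, 1 is shut, values between are in proportion. In form: [[[dx, dy, dz], [ax, ay, az], grip], ...]. A call has 1 to 12 rows; each row shifts and turns the commanded pose from where the row before left it, along the tool's axes as they then stand; what a row does not reach is not made up. A row lasts 1/12 s, in which the tool goes at most 41.7 mm and 7.16 degrees, less where a joint would pass 70% of its speed; a pose out of reach is approached as far as the arm can. A call is refused whole if a number of a shift passes 0.0417 or a number of a turn 0.125, either way. A call with a gripper value outside its range is refused whole. The fingers move at their own pace and stop on an object; the grip force is fixed at half the most. Time passes only in rows, so rows that do not move let the fingers close. It gives the time, the measured TCP pose, the force and the opening at its end, in the units of the state.
- robot.state(): the state, without advancing time (a new reading comes with each control period).
- optics.camera(name): name is "scene" or "top" or "wrist"; returns the picture (480x640x3 uint8, blue, green, red); there is no depth.
- optics.get_calibration(name): a dict with "fovy" (degrees; the focal length in pixels is half the picture's height over the tangent of half this angle, whatever the lens; pixels are square), "cx", "cy" (the principal point, pixels), "R" (3x3) and "t" (3): a world point X has camera coordinates R X + t. Camera axes: x right, y down, z forward; pixel columns grow to the right and rows downward; lengths in mm; the calibration is good to about 2 mm. A picture is of the moment at which its call begins: read the wrist's pose just before it. get_calibration takes no time and is no camera call; for the wrist camera it gives the pose at the moment of the call.
- sign_off(): hands the job in, once; it reports no verdict.
Trained networks look in the newest picture that a camera, given by its name, has taken for a name from the list of things; names that differ only in an ending like _2 or _b are one class to them, and where a whole thing is asked for, a point or a joint stands for the part that bears it (a point fixed in the world has none). Each returns a list of dicts, best first, with "confidence" (0 to 1); they miss things now and then, are a little off and sometimes report something else, mostly with a low value. They report only what shows in the picture. A call takes as long as a camera call.
- finder.boxes_of(thing, camera): "box" ([centre column, centre row, width, height] in pixels, round what is visible of it).
- finder.regions_of(thing, camera): "region" (480x640 bool, what is visible of it) and "box" ([centre column, centre row, width, height] in pixels, round what is visible of it).
The state is a dict: "time": time; "q": joint angles; "joint_velocities": joint speeds; "joint_torque": joint torques, N m; "tool_pos": TCP position; "orientation": TCP orientation; "wrist_force": force on the tool from outside, world axes, zero at the start; "torque": the same for the moment, N m; "opening": opening from 0.0 (shut) to 1.0 (fully open).
Only numpy, scipy, OpenCV 4.12 (cv2) and the standard library are available. Lean on these libraries where they do the work, as an engineer would, in place of code of your own. Each camera call takes 0.05 s, during which the arm holds its last target. There are 200 camera calls.

## Working session

There is one attempt and no reset: what is moved stays moved. The work goes in short steps, Python scripts to look and compute and a tool call to move; the robot and the scene stay as the last step left them, time stands still between calls to the robot, and variables do not carry over. Pictures are saved under pics/ and viewed, about 8 in all and at most 12, crops included, and the job is handed in when it is done.

Besides the shell and the picture viewer there is one more tool, called after "Emit:" by a JSON object that holds its "method" and its "body", one argument or row to a line. arm_command: Moves the arm, as the interface text tells. Its arguments: {"type":"object","properties":{"targets":{"type":"array","items":{"type":"array"}}},"required":["targets"]}

```bash
mkdir -p pics; python3 - <<'E'
from plant import robot, optics, finder
import cv2
for c in ("scene","top"):
    cv2.imwrite(f"pics/{c}0.png",optics.camera(c))
    k=optics.get_calibration(c);print(c,k)
s=robot.state();print(s["time"],s["tool_pos"],s["orientation"],s["opening"])
for n in ("home_bar","home_line","hub","stand","carousel"):
    print(n,[(round(d["confidence"],2),[round(float(x)) for x in d["box"]]) for d in finder.boxes_of(n,"top")[:3]])
E
```

```text
scene {'fovy': 57.98062959657389, 'cx': 312.9655288365574, 'cy': 235.69165737719396, 'R': array([[-0.37847881,  0.92554752, -0.01075068],
       [ 0.59874917,  0.23595264, -0.76539257],
       [-0.70587054, -0.29612183, -0.64347388]]), 't': array([ 167.07697179, -331.20092231, 1223.7999173 ])}
top {'fovy': 42.43293116194886, 'cx': 327.7041113252906, 'cy': 239.38497047715404, 'R': array([[-0.02698477, -0.99960596, -0.00773022],
       [-0.99691406,  0.02748075, -0.07353343],
       [ 0.07371689,  0.00572209, -0.99726279]]), 't': array([  66.81580387,  628.57446041, 1344.04382072])}
0.1 [218.15543745 477.24019743 230.56755052] [ 3.08330753  1.56941483 -2.05790634] 1.0022752579051717
home_bar [(0.82, [325, 257, 117, 113])]
home_line [(0.91, [329, 257, 117, 121])]
hub [(0.73, [328, 246, 118, 136])]
stand [(0.76, [327, 247, 120, 135])]
carousel [(0.95, [328, 258, 117, 118])]
```

```bash
python3 - <<'E'
import cv2
a=cv2.imread("pics/top0.png");cv2.imwrite("pics/top0c.png",cv2.resize(a[150:350,210:450],None,fx=3,fy=3,interpolation=2)[:600,:720])
E
```

```text
(no output)
```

View pics/top0c.png

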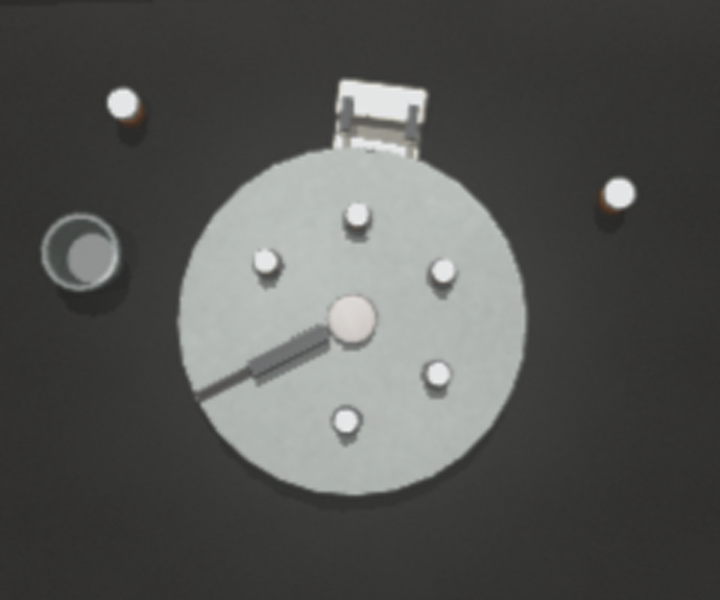

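View pics/scene0.png

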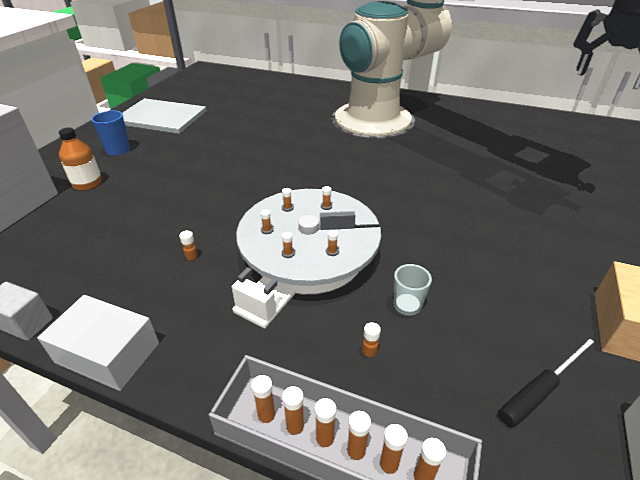

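The top view has +x pointing up and +y to the left. The gate is near the top, and the home line points left and slightly down. The scene view agrees. Next I work out the geometry.

```bash
cat > h.py <<'E'
import numpy as np, cv2
from plant import robot, optics, finder
K=optics.get_calibration("top"); F=240/np.tan(np.radians(K["fovy"]/2))
R,T=np.array(K["R"]),np.array(K["t"])
def back(u,v,z):
    d=R.T@np.array([(u-K["cx"])/F,(v-K["cy"])/F,1]); c=-R.T@T
    return (c+d*(z-c[2])/d[2])[:2]
def proj(p):
    c=R@np.asarray(p,float)+T; return K["cx"]+F*c[0]/c[2],K["cy"]+F*c[1]/c[2]
def ringprof(img,C,r0=86,r1=120,n=1440):
    a=np.arange(n)*2*np.pi/n; P=[]
    for r in np.linspace(r0,r1,12):
        uv=np.array([proj([C[0]+r*np.cos(t),C[1]+r*np.sin(t),60]) for t in a],np.float32)
        P.append(cv2.remap(img,uv[:,0].reshape(1,-1),uv[:,1].reshape(1,-1),1)[0].mean(-1))
    return a,np.array(P)
def line_angle(img,C):   # world angle of the dark radial line, with its darkness
    a,P=ringprof(img,C); m=np.median(P,0).astype(float)
    w=np.ones(17)/17; s=np.convolve(np.r_[m[-8:],m,m[:8]],w,"valid")
    i=s.argmin(); j=(np.arange(i-30,i+31))%len(m); d=np.clip(np.median(m)-m[j]-10,0,None)
    return (a[i]+(d*np.arange(-30,31)).sum()/max(d.sum(),1e-6)*(a[1]-a[0]))%(2*np.pi), np.median(m)-s[i]
E
python3 - <<'E'
from h import *
img=cv2.imread("pics/top0.png")
m=(img.mean(-1)>110).astype(np.uint8); m=cv2.morphologyEx(m,cv2.MORPH_OPEN,np.ones((25,25)))
cs=max(cv2.findContours(m,0,1)[0],key=cv2.contourArea)[:,0]
P=np.array([back(u,v,60) for u,v in cs]); 
from scipy.optimize import least_squares
f=least_squares(lambda p:np.hypot(P[:,0]-p[0],P[:,1]-p[1])-p[2],[P[:,0].mean(),P[:,1].mean(),125],loss="soft_l1")
C=f.x[:2];print("C,r",f.x)
g=lambda x,y:(210+x/3,150+y/3)
for n,(x,y),z in [("prongL tip",(345,128),66),("prongR tip",(411,136),66),("prongL out",(348,98),66),("prongR out",(414,106),66),("blk L",(342,82),56),("blk R",(427,90),56),("vial1",(346,421),100),("vial bl",(437,374),100),("bareend",(197,397),60),("hub",(352,320),78),("beaker",(81,250),65)]:
    p=back(*g(x,y),z);d=p-C;print(n,p.round(1),round(np.hypot(*d),1),round(np.degrees(np.arctan2(d[1],d[0])),1))
t,q=line_angle(img,C);print("line deg",np.degrees(t),q)
E
```

```text
C,r [1053.33511579  -29.15063129  228.71883926]
prongL tip [728.1  52.5] 335.3 165.9
prongR tip [721.    5.3] 334.2 174.1
prongL out [749.8  49.8] 313.7 165.4
prongR out [742.6   2.5] 312.3 174.2
blk L [763.3  53.9] 301.7 164.0
blk R [755.7  -7.5] 298.5 175.8
vial1 [518.7  57. ] 541.6 170.8
vial bl [549.4  -6.9] 504.4 177.5
bareend [538.3 163.4] 549.9 159.5
hub [589.4  51.1] 470.8 170.2
beaker [645.5 243.9] 490.8 146.2
line deg 358.4452807160293 23.676470588235276
```

```bash
python3 - <<'E'
from h import *
from scipy.optimize import least_squares
img=cv2.imread("pics/top0.png")
m=(img.mean(-1)>100).astype(np.uint8); m[:196]=0;m[330:]=0;m[:,:262]=0;m[:,395:]=0
m=cv2.morphologyEx(m,cv2.MORPH_OPEN,np.ones((9,9)))
cs=cv2.convexHull(max(cv2.findContours(m,0,1)[0],key=cv2.contourArea))[:,0]
P=np.array([back(u,v,60) for u,v in cs])
f=least_squares(lambda p:np.hypot(P[:,0]-p[0],P[:,1]-p[1])-p[2],[590,50,125],loss="soft_l1")
C=f.x[:2];print("C,r",f.x)
g=lambda x,y:(210+(x-1)/3,150+(y-1)/3)
for n,(x,y),z in [("prongL tip",(345,128),66),("prongR tip",(411,136),66),("prongL out",(348,98),66),("prongR out",(414,106),66),("blk L",(342,82),56),("blk R",(427,90),56),("vial1",(346,421),100),("vial bl",(437,374),100),("lineend",(197,397),60),("hub",(352,320),78),("beaker",(81,250),65)]:
    p=back(*g(x,y),z);d=p-C;print(n,p.round(1),round(np.hypot(*d),1),round(np.degrees(np.arctan2(d[1],d[0])),1))
t,q=line_angle(img,C);print("line deg",np.degrees(t),q)
E
```

```text
C,r [592.18342862  51.94528771 125.14715046]
prongL tip [728.8  53.2] 136.6 0.5
prongR tip [721.7   6. ] 137.4 -19.5
prongL out [750.5  50.5] 158.3 -0.5
prongR out [743.4   3.2] 158.8 -17.9
blk L [764.   54.6] 171.9 0.9
blk R [756.4  -6.8] 174.4 -19.7
vial1 [519.4  57.7] 73.0 175.5
vial bl [550.1  -6.2] 71.8 -125.9
lineend [539.  164.1] 124.1 115.4
hub [590.2  51.8] 2.0 -175.9
beaker [646.2 244.6] 200.1 74.3
line deg 115.58611470208015 81.90196078431373
```

```bash
python3 - <<'E'
from h import *
from scipy.spatial.transform import Rotation as Ro
s=robot.state();M=Ro.from_euler("xyz",s["orientation"]);print(s["time"],M.as_matrix().round(3),s["q"].round(3) if hasattr(s["q"],"round") else s["q"])
for n,W in {"z=+y":[[0,-1,0],[0,0,1],[-1,0,0]],"z=-y":[[0,1,0],[0,0,-1],[-1,0,0]],"z=+x":[[0,0,1],[0,1,0],[-1,0,0]],"z=-x":[[0,0,-1],[0,-1,0],[-1,0,0]]}.items():
    W=Ro.from_matrix(W);rv=(M.inv()*W).as_rotvec();print(n,rv.round(4),W.as_euler("xyz").round(3))
d=np.array([520-s["tool_pos"][0],86-s["tool_pos"][1],165-s["tool_pos"][2]]);print("tool delta to hover",M.inv().apply(d).round(1))
E
```

```text
0.35 [[-0.    -0.909  0.416]
 [-0.     0.416  0.909]
 [-1.     0.    -0.   ]] [ 1.072  0.052  1.401 -0.     1.689 -0.07 ]
z=+y [-4.288e-01 -3.000e-04 -1.000e-04] [-1.571  1.571  0.   ]
z=-y [ 2.7128e+00 -1.0000e-04  4.0000e-04] [1.571 1.571 0.   ]
z=+x [ 1.142e+00 -2.000e-04  2.000e-04] [-0.     1.571  0.   ]
z=-x [-1.9996e+00 -2.0000e-04 -3.0000e-04] [3.142 1.571 0.   ]
tool delta to hover [  66.2 -437.2 -230.5]<sys>:0: UserWarning: Gimbal lock detected. Setting third angle to zero since it is not possible to uniquely determine all angles.
```

Emit:
{"method": "arm_command", "body": {
  "targets": [
    [[0, 0, 0], [-0.1072, 0, 0], 1],
    [[0, 0, 0], [-0.1072, 0, 0], 1],
    [[0, 0, 0], [-0.1072, 0, 0], 1],
    [[0, 0, 0], [-0.1072, 0, 0], 1],
    [[0.004, -0.024, 0.031], [0, 0, 0], 1],
    [[0.004, -0.024, 0.031], [0, 0, 0], 1],
    [[0.004, -0.024, 0.031], [0, 0, 0], 1],
    [[0.004, -0.024, 0.031], [0, 0, 0], 1],
    [[0.004, -0.024, 0.031], [0, 0, 0], 1],
    [[0.004, -0.024, 0.031], [0, 0, 0], 1],
    [[0.004, -0.024, 0.031], [0, 0, 0], 1],
    [[0.004, -0.024, 0.031], [0, 0, 0], 1]
  ]
}}

```text
time: 1.35
tool_pos: [389.9, 698.2, 201.5]
orientation: [-0.501, 1.566, 1.069]
wrist_force: [-0.2, 1.0, 0.9]
opening: 0.003
```

I got the sign of tool z wrong, so the arm moved in free space toward +y. I'm bringing it back.

Emit:
{"method": "arm_command", "body": {
  "targets": [
    [[0, -0.008, -0.04], [0, 0, 0], 1],
    [[0, -0.008, -0.04], [0, 0, 0], 1],
    [[0, -0.008, -0.04], [0, 0, 0], 1],
    [[0, -0.008, -0.04], [0, 0, 0], 1],
    [[0, -0.008, -0.04], [0, 0, 0], 1],
    [[0, -0.008, -0.04], [0, 0, 0], 1],
    [[0, -0.008, -0.04], [0, 0, 0], 1],
    [[0, -0.008, -0.04], [0, 0, 0], 1],
    [[0, -0.008, -0.04], [0, 0, 0], 1],
    [[0, -0.008, -0.04], [0, 0, 0], 1],
    [[0, -0.008, -0.04], [0, 0, 0], 1],
    [[0, -0.008, -0.04], [0, 0, 0], 1]
  ]
}}

```text
time: 2.35
tool_pos: [482.8, 235.2, 201.7]
orientation: [-0.548, 1.566, 1.023]
wrist_force: [1.0, -0.0, -0.6]
opening: 0.005
```

```bash
python3 - <<'E'
from h import *
from scipy.spatial.transform import Rotation as Ro
s=robot.state();M=Ro.from_euler("xyz",s["orientation"]);W=Ro.from_matrix([[0,-1,0],[0,0,1],[-1,0,0]])
print(s["time"],s["tool_pos"],s["joint_velocities"],(M.inv()*W).as_rotvec())
E
```

```text
2.35 [482.81509764 235.19110366 201.7280404 ] [-0.88781007 -0.38449644  0.41519207  0.00158121 -0.03341861 -0.87906827] [0.00018653 0.00428618 0.00261499]
```

Emit:
{"method": "arm_command", "body": {
  "targets": [
    [[0.0125, -0.0105, -0.032], [0, 0, 0], 1],
    [[0.0125, -0.0105, -0.032], [0, 0, 0], 1],
    [[0.0125, -0.0105, -0.032], [0, 0, 0], 1],
    [[0.0125, -0.0105, -0.032], [0, 0, 0], 1],
    [[0, 0, 0], [0, 0.004, 0.0026], 1],
    [[0, 0, 0], [0, 0, 0], 1],
    [[0, 0, 0], [0, 0, 0], 1]
  ]
}}

```text
time: 2.93
tool_pos: [525.1, 109.6, 151.5]
orientation: [0.119, 1.57, 1.689]
wrist_force: [0.4, 0.2, 0.2]
opening: 0.001
```

Emit:
{"method": "arm_command", "body": {
  "targets": [
    [[0, -0.0033, -0.0238], [0, 0, 0], 1],
    [[0, 0, 0], [0, 0, 0], 1],
    [[0.03, 0, 0], [0, 0, 0], 1],
    [[0.025, 0, 0], [0, 0, 0], 1],
    [[0.0125, 0, 0], [0, 0, 0], 1],
    [[0, 0, 0], [0, 0, 0], 1]
  ]
}}

```text
time: 3.43
tool_pos: [526.4, 86.4, 80.8]
orientation: [1.586, 1.565, -3.125]
wrist_force: [-0.4, -0.7, 0.0]
opening: 0.001
```

```bash
python3 - <<'E'
from h import *
a=optics.camera("scene");cv2.imwrite("pics/s1.png",np.hstack([cv2.resize(a[140:320,200:440],None,fx=1.66,fy=1.66),cv2.resize(optics.camera("top")[170:350,210:450],None,fx=1.66,fy=1.66)]))
s=robot.state();print(s["time"],s["tool_pos"],s["wrist_force"])
E
```

```text
3.5333 [528.58147026  86.28436248  84.66845775] [0.30297333 0.40670005 0.0098012 ]
```

View pics/s1.png

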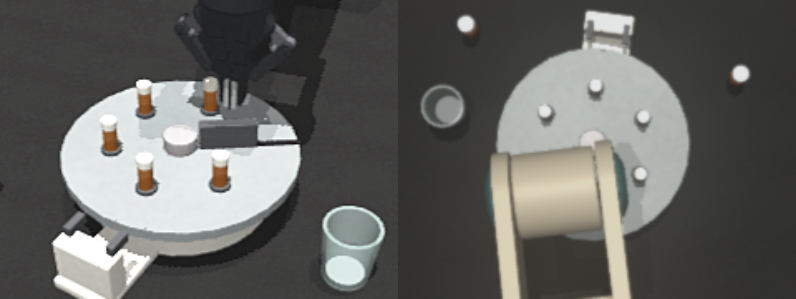

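Emit:
{"method": "arm_command", "body": {
  "targets": [
    [[0, 0.0017, -0.0034], [0, 0, 0], 1],
    [[0, 0.0024, -0.0058], [0, 0, 0], 1],
    [[0, 0.0025, -0.0084], [0, 0, 0], 1],
    [[0, 0.0017, -0.0112], [0, 0, 0], 1],
    [[0, -0.0004, -0.0138], [0, 0, 0], 1],
    [[0, -0.0034, -0.0147], [0, 0, 0], 1],
    [[0, -0.0064, -0.0136], [0, 0, 0], 1],
    [[-0.032, -0.0066, -0.0092], [0, 0, 0], 1],
    [[-0.038, 0, 0], [0, 0, 0], 1],
    [[0, 0, 0], [0, 0, 0], 1]
  ]
}}

```text
time: 4.37
tool_pos: [539.9, 3.4, 162.0]
orientation: [-1.641, 1.559, -0.072]
wrist_force: [1.0, 0.1, 2.2]
opening: -0.002
```

```bash
cat > m.py <<'E'
from h import *
C=np.array([591.8,51.9]);G=np.radians(-9.4)
import sys
L=[]
for i in range(int(sys.argv[1])):
    t=robot.state()["time"];img=optics.camera("top");L.append((t,img))
cv2.imwrite(f"pics/last.png",img)
for t,img in L:
    a,q=line_angle(img,C);print(round(t,3),"joint mod 2pi deg",round(np.degrees((a-G)%(2*np.pi)),1),"dark",round(q,1))
s=robot.state();print(s["time"],s["tool_pos"].round(1),s["wrist_force"].round(1))
E
python3 m.py 6
```

```text
4.367 joint mod 2pi deg 198.1 dark 72.2
4.417 joint mod 2pi deg 197.7 dark 73.0
4.467 joint mod 2pi deg 197.7 dark 73.1
4.517 joint mod 2pi deg 198.2 dark 73.5
4.567 joint mod 2pi deg 197.9 dark 74.1
4.617 joint mod 2pi deg 198.1 dark 74.6
4.6667 [536.    5.2 152.3] [-0.2 -0.3  0.3]
```

```bash
cat >> h.py <<'E'
def line_angle(img,C):
    a,P=ringprof(img,C); m=np.median(P,0).astype(float); n=len(m)
    sm=lambda x,k:np.convolve(np.r_[x[-(k//2):],x,x[:k//2]],np.ones(k)/k,"valid")
    c=sm(m,13); b=sm(m,13); side=np.minimum(np.roll(b,24),np.roll(b,-24)); other=abs(np.roll(b,24)-np.roll(b,-24))
    s=np.where(side>90,side-c-other,-99); i=s.argmax(); j=np.arange(i-16,i+17)%n; d=np.clip(side[i]-m[j]-10,0,None)
    return (a[i]+(d*np.arange(-16,17)).sum()/max(d.sum(),1e-6)*(a[1]-a[0]))%(2*np.pi), s[i]
E
python3 m.py 6
```

```text
4.667 joint mod 2pi deg 284.3 dark 29.7
4.717 joint mod 2pi deg 294.5 dark 83.8
4.767 joint mod 2pi deg 303.5 dark 82.1
4.817 joint mod 2pi deg 312.5 dark 81.3
4.867 joint mod 2pi deg 321.4 dark 83.7
4.917 joint mod 2pi deg 330.3 dark 81.5
4.9667 [536.6   5.5 153.3] [-0.1 -0.4  1. ]
```

View pics/last.png

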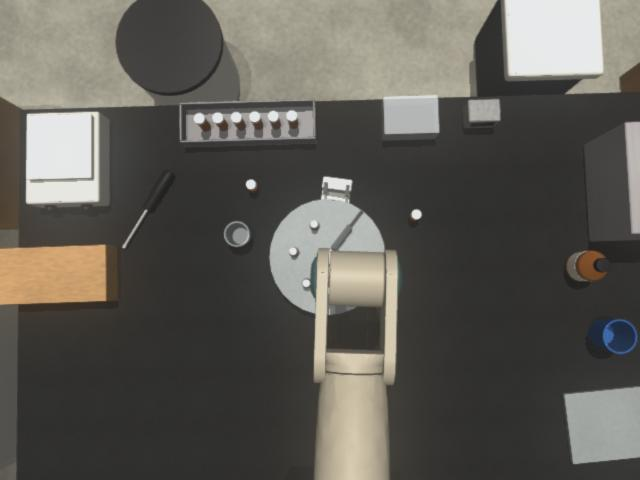

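Emit:
{"method": "arm_command", "body": {
  "targets": [
    [[0, 0.024, 0.023], [0, 0, 0], 1],
    [[0, 0.0235, 0.0235], [0, 0, 0], 1],
    [[0, 0, 0], [0, 0, 0], 1],
    [[0.02, 0, 0], [0, 0, 0], 1],
    [[0.02, 0, 0], [0, 0, 0], 1],
    [[0.02, 0, 0], [0, 0, 0], 1],
    [[0.012, 0, 0], [0, 0, 0], 1],
    [[0.006, 0, 0], [0, 0, 0], 1],
    [[0, 0, 0], [0, 0, 0], 1],
    [[0, 0, 0], [0, 0, 0], 1]
  ]
}}

```text
time: 5.8
tool_pos: [489.8, 51.9, 76.4]
orientation: [-1.222, 1.57, 0.348]
wrist_force: [0.9, 0.3, 0.3]
opening: 0.0
```

```bash
python3 m.py 8
```

```text
5.8 joint mod 2pi deg 119.7 dark 84.4
5.85 joint mod 2pi deg 127.5 dark 78.0
5.9 joint mod 2pi deg 136.3 dark 26.5
5.95 joint mod 2pi deg 140.5 dark 22.0
6.0 joint mod 2pi deg 140.6 dark 22.1
6.05 joint mod 2pi deg 140.6 dark 22.9
6.1 joint mod 2pi deg 140.6 dark 22.8
6.15 joint mod 2pi deg 140.7 dark 21.7
6.2 [489.5  51.9  76.1] [-0.8 -1.1 -0.4]
```

Emit:
{"method": "arm_command", "body": {
  "targets": [
    [[0, 0, 0], [0, 0, 0], 1],
    [[0, 0, 0], [0, 0, 0], 1],
    [[0, 0, 0], [0, 0, 0], 1],
    [[0, 0, 0], [0, 0, 0], 1],
    [[0, 0, 0], [0, 0, 0], 1],
    [[0, 0, 0], [0, 0, 0], 1],
    [[0, 0, 0], [0, 0, 0], 1],
    [[0, 0, 0], [0, 0, 0], 1],
    [[0, 0, 0], [0, 0, 0], 1],
    [[0, 0, 0], [0, 0, 0], 1],
    [[0, 0, 0], [0, 0, 0], 1],
    [[0, 0, 0], [0, 0, 0], 1]
  ]
}}

```text
time: 7.2
tool_pos: [489.3, 51.9, 75.7]
orientation: [0.96, 1.57, 2.531]
wrist_force: [0.7, -1.0, -0.1]
opening: 0.0
```

```bash
python3 m.py 15
```

```text
7.2 joint mod 2pi deg 330.5 dark 82.8
7.25 joint mod 2pi deg 337.5 dark 84.1
7.3 joint mod 2pi deg 344.6 dark 82.2
7.35 joint mod 2pi deg 351.5 dark 81.6
7.4 joint mod 2pi deg 358.5 dark 80.9
7.45 joint mod 2pi deg 5.4 dark 82.2
7.5 joint mod 2pi deg 12.2 dark 80.8
7.55 joint mod 2pi deg 19.1 dark 80.4
7.6 joint mod 2pi deg 25.8 dark 82.6
7.65 joint mod 2pi deg 32.6 dark 81.1
7.7 joint mod 2pi deg 39.3 dark 81.0
7.75 joint mod 2pi deg 46.0 dark 82.1
7.8 joint mod 2pi deg 52.7 dark 80.8
7.85 joint mod 2pi deg 59.3 dark 82.8
7.9 joint mod 2pi deg 65.9 dark 82.0
7.95 [489.3  51.9  75.7] [-0.8  0.1 -0. ]
```

Emit:
{"method": "arm_command", "body": {
  "targets": [
    [[0.003, 0, 0], [0, 0, 0], 1],
    [[0.003, 0, 0], [0, 0, 0], 1],
    [[0.003, 0, 0], [0, 0, 0], 1],
    [[0, 0, 0], [0, 0, 0], 1],
    [[0, 0, 0], [0, 0, 0], 1],
    [[0, 0, 0], [0, 0, 0], 1],
    [[0, 0, 0], [0, 0, 0], 1],
    [[0, 0, 0], [0, 0, 0], 1],
    [[0, 0, 0], [0, 0, 0], 1],
    [[0, 0, 0], [0, 0, 0], 1],
    [[0, 0, 0], [0, 0, 0], 1],
    [[0, 0, 0], [0, 0, 0], 1]
  ]
}}

```text
time: 8.95
tool_pos: [489.3, 51.9, 66.7]
orientation: [0.837, 1.57, 2.408]
wrist_force: [0.2, 0.1, -0.8]
opening: -0.0
```

Emit:
{"method": "arm_command", "body": {
  "targets": [
    [[0, 0, 0], [0, 0, 0], 1],
    [[0, 0, 0], [0, 0, 0], 1],
    [[0, 0, 0], [0, 0, 0], 1],
    [[0, 0, 0], [0, 0, 0], 1],
    [[0, 0, 0], [0, 0, 0], 1],
    [[0, 0, 0], [0, 0, 0], 1],
    [[0, 0, 0], [0, 0, 0], 1],
    [[0, 0, 0], [0, 0, 0], 1],
    [[0, 0, 0], [0, 0, 0], 1],
    [[0, 0, 0], [0, 0, 0], 1],
    [[0, 0, 0], [0, 0, 0], 1],
    [[0, 0, 0], [0, 0, 0], 1]
  ]
}}

```text
time: 9.95
tool_pos: [489.3, 51.9, 66.7]
orientation: [0.994, 1.57, 2.565]
wrist_force: [-0.1, -0.6, -0.4]
opening: 0.002
```

```bash
python3 m.py 10
```

```text
9.95 joint mod 2pi deg 307.3 dark 86.3
10.0 joint mod 2pi deg 312.7 dark 83.8
10.05 joint mod 2pi deg 317.9 dark 84.7
10.1 joint mod 2pi deg 323.2 dark 85.1
10.15 joint mod 2pi deg 328.4 dark 83.4
10.2 joint mod 2pi deg 333.5 dark 83.6
10.25 joint mod 2pi deg 338.7 dark 84.8
10.3 joint mod 2pi deg 343.9 dark 83.4
10.35 joint mod 2pi deg 349.0 dark 82.3
10.4 joint mod 2pi deg 354.1 dark 83.4
10.45 [489.3  51.9  66.7] [-0.4 -0.3 -0.4]
```

Emit:
{"method": "arm_command", "body": {
  "targets": [
    [[0, 0, 0], [0, 0, 0], 1],
    [[0, 0, 0], [0, 0, 0], 1],
    [[0, 0, 0], [0, 0, 0], 1],
    [[0, 0, 0], [0, 0, 0], 1],
    [[0, 0, 0], [0, 0, 0], 1],
    [[0, 0, 0], [0, 0, 0], 1],
    [[0, 0, 0], [0, 0, 0], 1],
    [[0, 0, 0], [0, 0, 0], 1],
    [[0, 0, 0], [0, 0, 0], 1],
    [[0, 0, 0], [0, 0, 0], 1],
    [[0, 0, 0], [0, 0, 0], 1],
    [[0, 0, 0], [0, 0, 0], 1]
  ]
}}

```text
time: 11.45
tool_pos: [489.3, 51.9, 66.7]
orientation: [0.786, 1.57, 2.357]
wrist_force: [-1.4, -0.6, 0.1]
opening: -0.005
```

```bash
python3 m.py 3
```

```text
11.45 joint mod 2pi deg 94.1 dark 83.5
11.5 joint mod 2pi deg 98.6 dark 84.0
11.55 joint mod 2pi deg 103.1 dark 85.8
11.6 [489.3  51.9  66.8] [ 0.3 -1.1  0.3]
```

Emit:
{"method": "arm_command", "body": {
  "targets": [
    [[0, 0, 0], [0, 0, 0], 1],
    [[0, 0, 0], [0, 0, 0], 1],
    [[0, 0, 0], [0, 0, 0], 1],
    [[0, 0, 0], [0, 0, 0], 1],
    [[0, 0, 0], [0, 0, 0], 1],
    [[0, 0, 0], [0, 0, 0], 1],
    [[0, 0, 0], [0, 0, 0], 1],
    [[0, 0, 0], [0, 0, 0], 1],
    [[0, 0, 0], [0, 0, 0], 1],
    [[0, 0, 0], [0, 0, 0], 1],
    [[0, 0, 0], [0, 0, 0], 1],
    [[0, 0, 0], [0, 0, 0], 1]
  ]
}}

```text
time: 12.6
tool_pos: [489.3, 51.9, 66.7]
orientation: [0.876, 1.571, 2.447]
wrist_force: [-0.1, 0.4, 0.0]
opening: -0.002
```

Emit:
{"method": "arm_command", "body": {
  "targets": [
    [[0, 0, 0], [0, 0, 0], 1],
    [[0, 0, 0], [0, 0, 0], 1],
    [[0, 0, 0], [0, 0, 0], 1],
    [[0, 0, 0], [0, 0, 0], 1],
    [[0, 0, 0], [0, 0, 0], 1],
    [[0, 0, 0], [0, 0, 0], 1],
    [[0, 0, 0], [0, 0, 0], 1],
    [[0, 0, 0], [0, 0, 0], 1],
    [[0, 0, 0], [0, 0, 0], 1],
    [[0, 0, 0], [0, 0, 0], 1],
    [[0, 0, 0], [0, 0, 0], 1]
  ]
}}

```text
time: 13.52
tool_pos: [489.3, 51.9, 66.7]
orientation: [0.914, 1.57, 2.485]
wrist_force: [-0.2, -0.1, 0.9]
opening: -0.002
```

```bash
python3 m.py 9
```

```text
13.517 joint mod 2pi deg 258.4 dark 85.9
13.567 joint mod 2pi deg 262.0 dark 85.2
13.617 joint mod 2pi deg 265.5 dark 84.9
13.667 joint mod 2pi deg 269.0 dark 85.1
13.717 joint mod 2pi deg 272.3 dark 86.1
13.767 joint mod 2pi deg 275.8 dark 87.2
13.817 joint mod 2pi deg 279.2 dark 84.6
13.867 joint mod 2pi deg 282.6 dark 83.9
13.917 joint mod 2pi deg 286.0 dark 85.2
13.9667 [489.3  51.9  66.7] [-0.4  0.4  0.5]
```

Emit:
{"method": "arm_command", "body": {
  "targets": [
    [[0, 0, 0], [0, 0, 0], 1],
    [[0, 0, 0], [0, 0, 0], 1],
    [[0, 0, 0], [0, 0, 0], 1],
    [[0, 0, 0], [0, 0, 0], 1],
    [[0, 0, 0], [0, 0, 0], 1],
    [[0, 0, 0], [0, 0, 0], 1],
    [[0, 0, 0], [0, 0, 0], 1],
    [[0, 0, 0], [0, 0, 0], 1],
    [[0, 0, 0], [0, 0, 0], 1],
    [[0, 0, 0], [0, 0, 0], 1],
    [[0, 0, 0], [0, 0, 0], 1]
  ]
}}

```text
time: 14.88
tool_pos: [489.3, 51.9, 66.7]
orientation: [1.021, 1.57, 2.592]
wrist_force: [-0.1, 0.2, -0.1]
opening: 0.003
```

```bash
python3 m.py 1
```

```text
14.883 joint mod 2pi deg 347.2 dark 83.5
14.9333 [489.3  51.9  66.7] [ 0.7 -1.2  0.9]
```

Emit:
{"method": "arm_command", "body": {
  "targets": [
    [[0.006, 0, 0], [0, 0, 0], 1],
    [[0.004, 0, 0], [0, 0, 0], 1],
    [[0, 0, 0], [0, 0, 0], 1],
    [[0, 0, 0], [0, 0, 0], 1],
    [[0, 0, 0], [0, 0, 0], 1],
    [[0, 0, 0], [0, 0, 0], 1],
    [[0, 0, 0], [0, 0, 0], 1]
  ]
}}

```text
time: 15.52
tool_pos: [489.5, 52.0, 57.0]
orientation: [-1.005, 1.57, 0.565]
wrist_force: [0.7, -0.6, 2.6]
opening: 0.002
```

```bash
python3 m.py 4
```

```text
15.517 joint mod 2pi deg 357.2 dark 83.4
15.567 joint mod 2pi deg 357.2 dark 83.4
15.617 joint mod 2pi deg 357.2 dark 83.5
15.667 joint mod 2pi deg 357.2 dark 83.2
15.7167 [489.4  51.9  56.9] [ 1.1 -0.2  2.1]
```

The carousel stopped at −2.8°, about 6 mm from the gate point, and held still. Lifting straight off now.

Emit:
{"method": "arm_command", "body": {
  "targets": [
    [[-0.005, 0, 0], [0, 0, 0], 1],
    [[-0.01, 0, 0], [0, 0, 0], 1],
    [[-0.025, 0, 0], [0, 0, 0], 1],
    [[-0.035, 0, 0], [0, 0, 0], 1],
    [[-0.035, 0, 0], [0, 0, 0], 1],
    [[-0.01, 0, 0], [0, 0, 0], 1],
    [[0, 0, 0], [0, 0, 0], 1],
    [[0, 0, 0], [0, 0, 0], 1],
    [[0, 0, 0], [0, 0, 0], 1]
  ]
}}

```text
time: 16.47
tool_pos: [488.4, 51.9, 175.0]
orientation: [1.544, 1.567, 3.115]
wrist_force: [1.0, -0.2, -0.1]
opening: 0.003
```

```bash
python3 m.py 5; python3 -c "
import cv2;a=cv2.imread('pics/last.png');cv2.imwrite('pics/fin.png',cv2.resize(a[150:350,210:450],None,fx=3,fy=3))"
```

```text
16.467 joint mod 2pi deg 357.2 dark 82.8
16.517 joint mod 2pi deg 357.2 dark 82.7
16.567 joint mod 2pi deg 357.2 dark 82.7
16.617 joint mod 2pi deg 357.2 dark 82.6
16.667 joint mod 2pi deg 357.2 dark 82.9
16.7167 [488.9  51.9 175.7] [-0.6 -0.4  0.5]
```

View pics/fin.png

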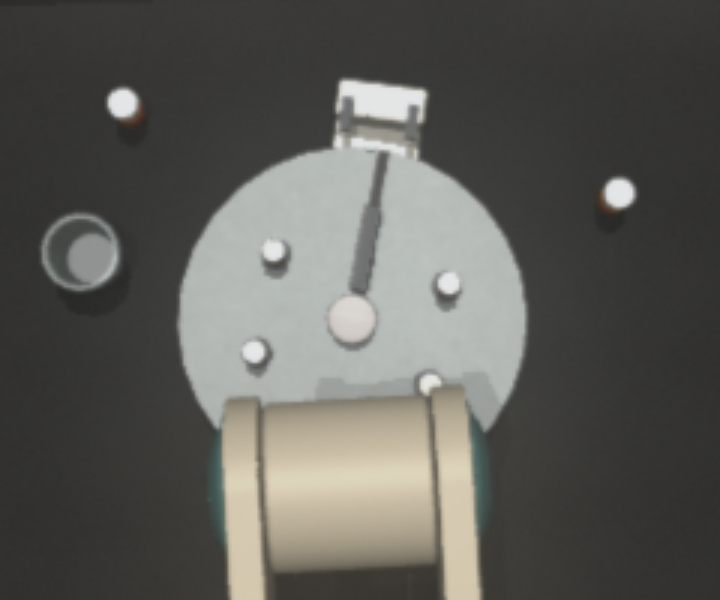

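The home line ends at crop pixel (383,153), between the prongs at columns 345 and 412. The two loose vials and the beaker haven't moved. Handing in.

```bash
python3 -c "
from plant import sign_off; print(sign_off())"
```

```text
the job is handed in; nothing more can be done
None
```

The carousel is parked with its home line between the gate's prongs, and the job was handed in at about 16.7 s of the 54 s allowed. No verdict was reported.

- **Flick:** I pushed one of the fixed vials with the shut fingertips, which set the carousel spinning anticlockwise at about 3.1 rad/s. It ran untouched past the gate at 0, 2π and 4π.
- **Brake:** At the 6π pass it was turning at about 1 rad/s. I pressed one light fingertip on the flat band, with a wrist reading of 2–3 N, held it about half a second, then lifted straight off.
- **Last checks:** Before and after lifting, the home line read 2.8° short of the gate centre in every picture. That is about 6 mm against the 20 mm allowed, with no motion between pictures. The hand is 115 mm above the disc, and vial_a, vial_b and the beaker are where they started. I did not check the items farther off (screwdriver, notebook and so on), but the arm only passed high above that area.
- **Slips:** Early on I sent one move the wrong way because of a sign error. It went through free space at about 200 mm height and touched nothing. My first line detector was also fooled by the arm's outline, so I replaced it before using its readings.

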